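# Load a vibratory stone tumbler and clamp its lid down

## Robot

A 6-joint arm with a two-finger parallel gripper is mounted at the origin on the work surface. World frame = base frame: x ahead of the robot, y to its left, z up, the work surface at z = 0. Lengths are in m, angles in rad, forces in N, time in s.
With the tool pointing down it reaches from about 0.275 to 0.775 m from the base axis. Payload 14.6 kg.
Tool frame: the origin (TCP) lies between the finger pads; the fingertips stand 19 mm ahead of it and the grasp point (between the pads) is the TCP; z points along the fingers, x is the direction in which the jaws open and shut, and the axes are right-handed (so a half turn about z gives the same grasp; the last joint's range is limited). The gripper opens to 85 mm and grips with 20 to 120 N. Pads are 22 mm wide; open, the fingers measure 114 mm over their backs; the gripper's body (76 mm by 85 mm) begins 54 mm behind the grasp point. The pads swing forward as they close: fully open they stand 13 mm farther back than shut.
Start: joints at [0.998, 0.263, -0.048, 1.259, 0, 1.415], TCP at [0.213, 0.48, 0.25] pointing down, gripper open.
Joint ranges: [-2.65, 2.65], [-0.89, 1.7], [-1.18, 1.37], [-2.13, 2.11], [-1.35, 1.29], [-3.14, 3.14]. Speed limits (rad/s): [1.89, 1.89, 2.57, 2.79, 3.14, 3.14].

## Interface

Orientations are given as a unit quaternion [x, y, z, w].
In Python, from workcell import * gives the robot as it stands. The module is installed in compiled form; this text tells all that it offers. Calls block until the motion is done:
- move_to(position, orientation): joint-space move of the TCP to a pose.
- servo_line(position, ori=None, vel=0.15): straight line of the TCP; ori=None keeps the orientation; vel is the mean speed in m/s.
- goto_joints(angles): joint-space move.
- open_jaws() and close_gripper(squeeze=None): open the fingers fully, or close them until they stop; squeeze is the grip in N (None keeps the last).
- wait(seconds).
- inverse_kinematics(position, orientation): joint angles nearest the present ones, or None.
- get_obs(): the state.
- grab_frame(name): name is "scene" or "top"; returns a dict with "color" (384x512x3 uint8, red, green, blue), "z_map" (384x512 float32, m along the optical axis (not along the pixel's ray), 0 where there is no reading), "fx", "fy", "cx", "cy" (pixels), "R" (3x3) and "t" (3): a world point X has camera coordinates R X + t. Camera axes: x right, y down, z forward; pixel columns grow to the right and rows downward; lengths in m; the calibration is good to about 2 mm. A picture is of the moment at which its call begins.
A pose or a line that the arm cannot do raises Unreachable and nothing moves.
- hand_in(): hands the job in, once; it reports no verdict.
The state is a dict: "time_s": time; "joints": joint angles; "joint_velocities": joint speeds; "joint_efforts": joint torques, N m; "ee_pos": TCP position; "eef_rot": TCP orientation; "contact_force": force on the tool from outside, world axes, zero at the start; "wrist_torque": the same for the moment, N m; "finger_gap": finger opening in m.
Only numpy, scipy, OpenCV 4.12 (cv2) and the standard library are available. Lean on these libraries where they do the work, as an engineer would, in place of code of your own. Each camera call takes 0.05 s, during which the arm holds its last target. There are 200 camera calls.

## Task

Load every rough stone on the grey board into the tumbler's barrel, set the lid on so it sits fully down, and swing the yellow clamp bar over it right into its catch. Then fit the crank on the square end of the clamp screw, wind it clockwise until the screw comes to its stop so the lid is clamped down, and lift the crank off and lay it flat on the green mat with its red handle up. Leave the cord spool, the bead jar and the blue dish where they are.

Things in the scene. Friction and masses are not known exactly. Their poses are not given: they have to be found in the camera images.
- amethyst: rough purple stone (amethyst), a faceted lump about 37 mm across and 24 to 27 mm high, 60 g; between two and four of the five stones are present. Origin at the centre of its underside, z up through it
- rosequartz: rough pink stone (rosequartz), a faceted lump about 37 mm across and 24 to 27 mm high, 60 g; between two and four of the five stones are present. Origin at the centre of its underside, z up through it
- carnelian: rough orange-brown stone (carnelian), a faceted lump about 37 mm across and 24 to 27 mm high, 60 g; between two and four of the five stones are present. Origin at the centre of its underside, z up through it
- aventurine: rough green stone (aventurine), a faceted lump about 37 mm across and 24 to 27 mm high, 60 g; between two and four of the five stones are present. Origin at the centre of its underside, z up through it
- lapis: rough dark blue stone (lapis), a faceted lump about 37 mm across and 24 to 27 mm high, 60 g; between two and four of the five stones are present. Origin at the centre of its underside, z up through it
- board: flat grey flocked bead board, 180 x 280 x 4 mm, fixed on the bench; the stones start on it. Origin at the centre of its underside
- tumbler: vibratory stone tumbler, fixed on the bench. Blue shaker plate 220 x 150 x 14 mm (along its x, y), motor housing 48 mm high at its +x end. Open black barrel in the middle: outside diameter 136 mm, inside 120 mm, rim 114 mm above the bench. Pivot post at x = +88 mm; catch post at x = -88 mm, its hook open to +y and 187 mm high. Origin on the bench under the barrel's centre, z up
- barrel_floor (a point): centre of the barrel's inner floor, 26 mm above the bench, axes as the tumbler's; the barrel is 88 mm deep inside
- barrel_rim (a point): centre of the barrel's mouth, level with the rim, axes as the tumbler's
- lid: round lid, 0.4 kg. Origin at the centre of its underside, z up. Rubber plug (diameter 113 mm, tapered to 106 mm at the foot) from z = 0 to 11 mm, aluminium flange (diameter 140 mm) from 11 to 19 mm, steel boss to hold it by (diameter 36 mm) from 19 to 43 mm. Seated, the flange rests on the rim and the origin lies 11 mm below the rim. Starts plug-down on the bench
- bar (a joint): angle of the yellow swing bar about the upright pivot post, rad: 0 is fully in the catch, against its stop, the bar lying across the middle of the lid; grows, turning clockwise seen from above, to 1.7 (swung away to the +y side of the tumbler). It starts open. Stiff pivot (0.8 N m, about 4 N at the knob): it stays where it is left. Bar 28 mm wide, 14 mm thick, underside 165 mm above the bench; 51 mm above the rim
- bar_pivot (a point): on the pivot axis at the height of the bar's top (179 mm above the bench). Axes turn with the bar: the bar runs from here along its -x
- bar_knob (a point): mid-height of the black upright knob on the free end of the bar, 205 mm from the pivot axis; knob diameter 22 mm, 30 mm high, standing on the bar's top from 179 to 209 mm above the bench
- screw (a joint): turn of the clamp screw in the bar, rad, growing clockwise as seen from above: 0 fully raised, 18.85 (three full turns) at its stop; starts up to half a turn in. Each turn lowers it 4 mm. Turning takes about 0.06 N m
- screw_seat (a point): on the screw's axis (88 mm from the pivot axis), on top of its round shoulder (diameter 32 mm), 216 mm above the bench when fully raised. The steel square end, 14 mm across, stands up 20 mm from here, with a rounded nose 6 mm higher. x and y axes square to its faces; they turn with the screw
- foot: round rubber pressing foot, diameter 34 mm, under the clamp screw, on a 5 N/mm spring (6 mm travel). Its underside is 9 mm above the seated lid's boss when the screw is fully raised, meets it after 2.25 turns, and presses about 15 N at the screw's stop. Origin on the screw's axis, 10 mm above the foot's underside
- crank: removable steel crank, 0.34 kg, lying flat. Origin at the centre of its square hub's underside, z up. Hub 34 x 34 mm, 28 mm high, with a square hole 15.6 mm across right through it, sides along the crank's x and y, chamfered below. The flat arm, 18 mm wide and 10 mm thick, runs along +x, its underside level with the hub's, and ends 78 mm from the origin. Fitted, the hub's underside rests on the screw's shoulder
- crank_handle (a point): mid-height of the crank's red upright handle, 65 mm along +x from the hub's centre and 33 mm above the hub's underside. Handle diameter 22 mm, 42 mm high (12 to 54 mm above the underside), spins freely on its pin
- mat: green tool mat, 190 x 230 x 3 mm (along its x and y), fixed on the bench; the crank lies on it. Origin at the centre of its underside
- spool: white spool of black cord, diameter 56 mm, 52 mm high; to be left alone. Origin at the centre of its underside
- beadjar: amber glass jar with a wooden cap, diameter 60 mm, 85 mm high; to be left alone. Origin at the centre of its underside
- dish: small blue ceramic dish, diameter 90 mm, 35 mm high; to be left alone. Origin at the centre of its underside
There are look-alikes about, which are no part of the job. Several things have the shape of the crank; the one meant has the colours described above.

How it is judged:
By the outcome, as a careful person would: the job done as asked, in the order asked, and still so for the second after the job is handed in, with the robot touching nothing.
Of amethyst, rosequartz, carnelian, aventurine, lapis only 2 to 4 are there at a start; the rules pass over those that are not, and their reading is None.
At some moment in a run one of amethyst, rosequartz, carnelian, aventurine, lapis, crank may be knocked a few centimetres aside while the robot is not near it.
It also fails if it takes over 210 s, if anything falls off the work surface, if the arm or the gripper's body presses on something with over 40 N, if the wrist force passes 120 N, or if a joint passes its speed limit or range.

## Working session

There is one attempt and no reset: what is moved stays moved. The work goes in short steps, each a Python script; the robot and the scene stay as the last script left them, time stands still between calls to the robot, and variables do not carry over. Pictures are saved under pics/ and viewed, about 12 in all and at most 16, crops included, and the job is handed in when it is done.

```bash
mkdir -p pics; ls
cat > h.py <<'E'
from workcell import *
import numpy as np, cv2
from scipy.spatial.transform import Rotation as Ro
def snap(n,fn=None):
    f=grab_frame(n)
    if fn: cv2.imwrite('pics/'+fn,f['color'][:,:,::-1])
    return f
def ray(f,u,v,z):
    d=f['R'].T@np.array([(u-f['cx'])/f['fx'],(v-f['cy'])/f['fy'],1]); o=-f['R'].T@f['t']
    return o+d*(z-o[2])/d[2]
def cloud(f):
    h,w=f['z_map'].shape; u,v=np.meshgrid(np.arange(w),np.arange(h)); Z=f['z_map']
    C=np.stack([(u-f['cx'])/f['fx']*Z,(v-f['cy'])/f['fy']*Z,Z],-1)
    P=(C-f['t'])@f['R']; P[Z==0]=np.nan; return P
def proj(f,X):
    c=f['R']@np.array(X)+f['t']; return f['fx']*c[0]/c[2]+f['cx'],f['fy']*c[1]/c[2]+f['cy']
def down(yaw):  # tool z down, tool x (jaw) along yaw in world
    c,s=np.cos(yaw),np.sin(yaw)
    return Ro.from_matrix(np.array([[c,s,0],[s,-c,0],[0,0,-1]])).as_quat()
E
python3 - <<'E'
from h import *
o=get_obs(); print({k:np.round(v,3) for k,v in o.items()})
for n in('top','scene'):
    f=snap(n,n+'0.png'); np.savez(n+'0.npz',**f); print(n,f['fx'],f['cx'],f['cy'],np.round(f['R'],3).tolist(),np.round(f['t'],3))
    cv2.imwrite('pics/%s0b.png'%n,cv2.resize(f['color'][:,:,::-1],(800,600),interpolation=cv2.INTER_CUBIC))
E
```

```text
pics
{'time_s': np.float64(0.0), 'joints': array([ 0.998,  0.264, -0.049,  1.259, -0.   ,  1.415]), 'joint_velocities': array([ 0.001,  0.   , -0.001,  0.001,  0.001, -0.   ]), 'joint_efforts': array([ 4.0000e-03, -6.3761e+01,  3.8456e+01,  1.4000e-02,  0.0000e+00,
       -0.0000e+00]), 'ee_pos': array([0.213, 0.48 , 0.25 ]), 'eef_rot': array([ 0.838,  0.545, -0.001,  0.   ]), 'contact_force': array([-1.102,  1.069,  1.495]), 'wrist_torque': array([-0.035,  0.002,  0.03 ]), 'finger_gap': np.float64(0.085)}
top 387.82022783032505 256.291721673131 192.13603669869283 [[0.016, -1.0, -0.002], [-0.995, -0.015, -0.095], [0.095, 0.004, -0.995]] [-0.004  0.565  1.193]
scene 404.36096362750806 258.29620640026076 188.2732025610532 [[0.747, 0.664, -0.021], [0.408, -0.484, -0.774], [-0.524, 0.569, -0.633]] [-0.427 -0.124  1.352]
```

View pics/top0b.png

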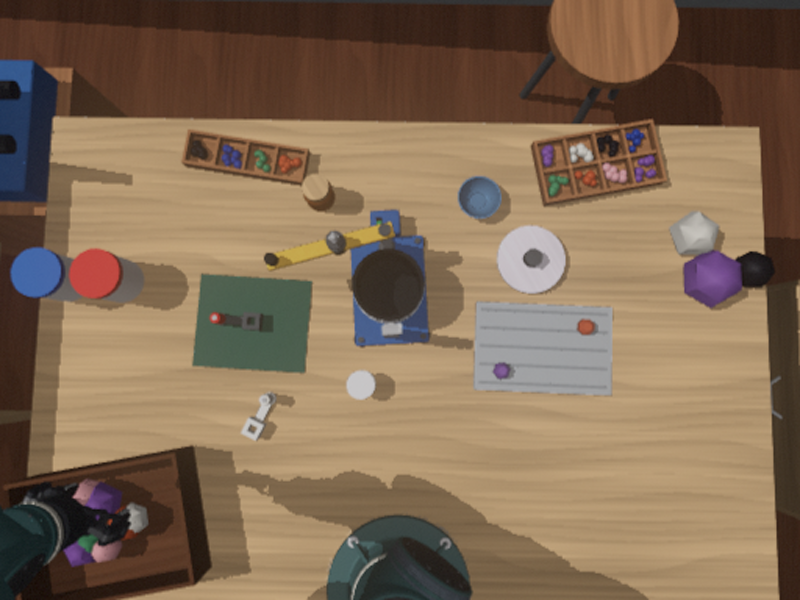

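View pics/scene0b.png

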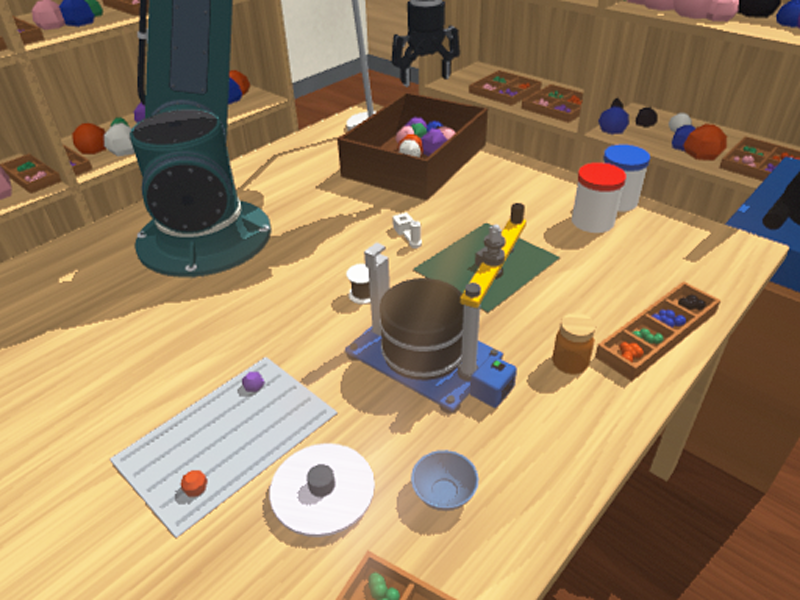

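Top view (800x600): amethyst (502,371), carnelian (586,327), lid (532,259), barrel (389,285), bar knob (271,260), screw (336,242), catch post (392,328). There are two crank candidates: a dark one with a red handle on the mat (hub (252,322), handle (216,319)) and an all-white one on the bench (258,415). The one on the mat fits the description (steel with a red handle), and I'll confirm it with a crop.

Run:
```python
from h import *
f=dict(np.load('top0.npz')); P=cloud(f); hsv=cv2.cvtColor(f['color'],cv2.COLOR_RGB2HSV)
s=1.5625
def reg(u,v,r,lo,hi):
    m=np.zeros(P.shape[:2],bool); u=int(u/s);v=int(v/s);r=int(r/s); m[v-r:v+r+1,u-r:u+r+1]=1
    return m&(P[...,2]>lo)&(P[...,2]<hi)
def rep(n,m):
    q=P[m]; print(n,m.sum(),'med',np.round(np.median(q,0),4),'mid',np.round((q.min(0)+q.max(0))/2,4),'ext',np.round(np.ptp(q,axis=0),3),'zmax',q[:,2].max().round(3))
rep('ame',reg(502,371,16,.012,.06)); rep('carn',reg(586,327,16,.012,.06))
rep('lidfl',reg(532,259,45,.013,.03)); rep('boss',reg(533,258,25,.035,.06))
rep('rim',reg(389,285,60,.107,.122))
rep('catch',reg(392,328,20,.17,.2)); 
rep('pivot',reg(386,229,14,.17,.2)); rep('knob',reg(271,260,14,.195,.22)); rep('screwtop',reg(336,242,20,.205,.26))
rep('hub',reg(252,322,14,.022,.04)); rep('handle',reg(216,319,12,.045,.07)); rep('arm',reg(234,320,14,.008,.018))
rep('mat',reg(252,322,60,.0,.006)&(hsv[...,0]>50)&(hsv[...,0]<90)&(hsv[...,1]>70))
g=(hsv[...,1]<40)&(hsv[...,2]>100)
rep('board',reg(543,348,80,.0,.008)&g)
# yellow bar axis
y=reg(330,245,75,.165,.19)&(hsv[...,0]>18)&(hsv[...,0]<35)&(hsv[...,1]>120); q=P[y]; rep('bar',y)
vx,vy,x0,y0=cv2.fitLine(q[:,:2].astype(np.float32),cv2.DIST_HUBER,0,.01,.01).ravel(); print('bar line',vx,vy,x0,y0)
for n,u,v,z in(('crank hub',252,322,.031),('crank handle',216,319,.057),('pivot',386,229,.179),('knob',271,260,.209),('screw',336,240,.242)): print(n,ray(f,u/s,v/s,z).round(4))
c=f['color'][:,:,::-1]
a=cv2.resize(c[170:290,115:195],(400,600),interpolation=cv2.INTER_CUBIC); b=cv2.resize(c[130:230,160:280][:,:],(400,333),interpolation=cv2.INTER_CUBIC)
b=np.vstack([b,np.zeros((267,400,3),np.uint8)]); cv2.imwrite('pics/crop1.png',np.hstack([a,b]))
```

```text
ame 88 med [ 0.4282 -0.1985  0.0244] mid [ 0.4282 -0.1995  0.0226] ext [0.031 0.032 0.02 ] zmax 0.033
carn 92 med [ 0.5178 -0.366   0.0269] mid [ 0.5168 -0.369   0.0244] ext [0.029 0.031 0.022] zmax 0.035
lidfl 1368 med [ 0.6525 -0.2573  0.0191] mid [ 0.6543 -0.2589  0.02  ] ext [0.136 0.138 0.014] zmax 0.027
boss 105 med [ 0.6531 -0.2587  0.0431] mid [ 0.6549 -0.2596  0.0423] ext [0.035 0.034 0.012] zmax 0.048
rim 396 med [0.5906 0.0306 0.1141] mid [0.5793 0.0294 0.1137] ext [0.179 0.135 0.013] zmax 0.12
catch 71 med [0.5009 0.0153 0.1875] mid [0.5011 0.0167 0.1879] ext [0.017 0.03  0.009] zmax 0.192
pivot 139 med [0.6712 0.0375 0.1809] mid [0.6737 0.0363 0.1826] ext [0.035 0.036 0.02 ] zmax 0.193
knob 57 med [0.6155 0.2299 0.209 ] mid [0.6169 0.2307 0.2049] ext [0.019 0.021 0.017] zmax 0.213
screwtop 113 med [0.6483 0.1189 0.217 ] mid [0.65   0.1206 0.2274] ext [0.031 0.03  0.034] zmax 0.244
hub 108 med [0.5171 0.3023 0.0316] mid [0.5187 0.3035 0.0296] ext [0.035 0.035 0.015] zmax 0.037
handle 43 med [0.5232 0.3678 0.0572] mid [0.5224 0.369  0.0544] ext [0.021 0.021 0.016] zmax 0.062
arm 73 med [0.5209 0.3483 0.0129] mid [0.5272 0.3477 0.0131] ext [0.044 0.043 0.009] zmax 0.018
  return _methods._mean(a, axis=axis, dtype=dtype,
  ret = um.true_divide(
Traceback (most recent call last):
ValueError: zero-size array to reduction operation minimum which has no identity
```

Run:
```python
from h import *
from scipy.optimize import least_squares
f=dict(np.load('top0.npz')); P=cloud(f); hsv=cv2.cvtColor(f['color'],cv2.COLOR_RGB2HSV)
s=1.5625
Z=P[...,2]
m=(abs(Z-.1142)<.004); d=np.hypot(P[...,0]-.587,P[...,1]-.029); m&=(d<.08)&(d>.05); q=P[m]
r=least_squares(lambda p:np.hypot(q[:,0]-p[0],q[:,1]-p[1])-.064,[.587,.029],loss='soft_l1',f_scale=.003); print('rim',m.sum(),r.x,np.hypot(*(q[:,:2]-r.x).T).min(),np.hypot(*(q[:,:2]-r.x).T).max())
for (u,v,r_) in((252,322,5),(290,350,3),(210,350,3),(500,340,4)): 
    u=int(u/s);v=int(v/s); print(hsv[v,u],P[v,u])
mat=(hsv[...,0]>60)&(hsv[...,0]<95)&(hsv[...,1]>60)&(Z<.01); mat[:, :115]=0; mat[:,210:]=0; mat[:160]=0;mat[245:]=0
mm=cv2.morphologyEx(mat.astype(np.uint8),cv2.MORPH_CLOSE,np.ones((15,15)))
c=max(cv2.findContours(mm,0,2)[0],key=cv2.contourArea); b=cv2.boxPoints(cv2.minAreaRect(c)); print('mat',[ray(f,*p,.003)[:2].round(3).tolist() for p in b])
# shadow may affect: board
y=(hsv[...,0]>18)&(hsv[...,0]<35)&(hsv[...,1]>120)&(abs(Z-.179)<.006); q=P[y]; print(y.sum())
print('bar line',cv2.fitLine(q[:,:2].astype(np.float32),cv2.DIST_HUBER,0,.01,.01).ravel())
h=(abs(Z-.0315)<.006)&(np.hypot(P[...,0]-.518,P[...,1]-.303)<.03); c=np.argwhere(h)[:,::-1].astype(np.float32)
rr=cv2.minAreaRect(c);print('hub',rr,ray(f,*rr[0],.031))
c=f['color'][:,:,::-1]
a=cv2.resize(c[170:290,115:195],(400,600),interpolation=cv2.INTER_CUBIC); b=cv2.resize(c[130:230,160:280],(400,333),interpolation=cv2.INTER_CUBIC)
b=np.vstack([b,np.zeros((267,400,3),np.uint8)]); cv2.imwrite('pics/crop1.png',np.hstack([a,b]))
```

```text
rim 356 [0.58730959 0.0290349 ] 0.05939267934620442 0.07957463259079134
[46 58 66] [0.51846495 0.30923836 0.00310445]
[65 51 95] [0.46224908 0.22996182 0.0061961 ]
[63 50 97] [0.45972215 0.39162441 0.00762208]
[113   6 164] [ 0.49122244 -0.19933355  0.00214173]Traceback (most recent call last):
  File "<stdin>", line 12, in <module>
ValueError: max() iterable argument is empty
```

Run:
```python
from h import *
f=dict(np.load('top0.npz')); P=cloud(f); hsv=cv2.cvtColor(f['color'],cv2.COLOR_RGB2HSV)
Z=P[...,2]
c=f['color'][:,:,::-1]
a=cv2.resize(c[170:290,115:195],(400,600),interpolation=cv2.INTER_CUBIC); b=cv2.resize(c[130:230,160:280],(400,333),interpolation=cv2.INTER_CUBIC)
b=np.vstack([b,np.zeros((267,400,3),np.uint8)]); cv2.imwrite('pics/crop1.png',np.hstack([a,b]))
mat=(hsv[...,0]>45)&(hsv[...,0]<95)&(hsv[...,1]>38)&(Z<.012); mat[:, :115]=0; mat[:,210:]=0; mat[:160]=0;mat[245:]=0
mm=cv2.morphologyEx(mat.astype(np.uint8),cv2.MORPH_CLOSE,np.ones((5,5)))
c=max(cv2.findContours(mm,0,2)[0],key=cv2.contourArea); b=cv2.boxPoints(cv2.minAreaRect(c)); print('mat',[ray(f,*p,.003)[:2].round(3).tolist() for p in b])
y=(hsv[...,0]>18)&(hsv[...,0]<35)&(hsv[...,1]>120)&(abs(Z-.179)<.006); q=P[y]; print(y.sum())
print('bar line',cv2.fitLine(q[:,:2].astype(np.float32),cv2.DIST_HUBER,0,.01,.01).ravel())
h=(abs(Z-.0315)<.006)&(np.hypot(P[...,0]-.518,P[...,1]-.303)<.03); c=np.argwhere(h)[:,::-1].astype(np.float32)
rr=cv2.minAreaRect(c);print('hub',rr,ray(f,*rr[0],.031))
```

```text
mat [[0.431, 0.425], [0.617, 0.422], [0.605, 0.191], [0.419, 0.198]]
583
bar line [ 0.2870873  -0.9579044   0.6492589   0.12094779]
hub ((160.5, 205.5), (11.0, 11.0), 90.0) [0.51844991 0.30390653 0.031     ]
```

View pics/crop1.png

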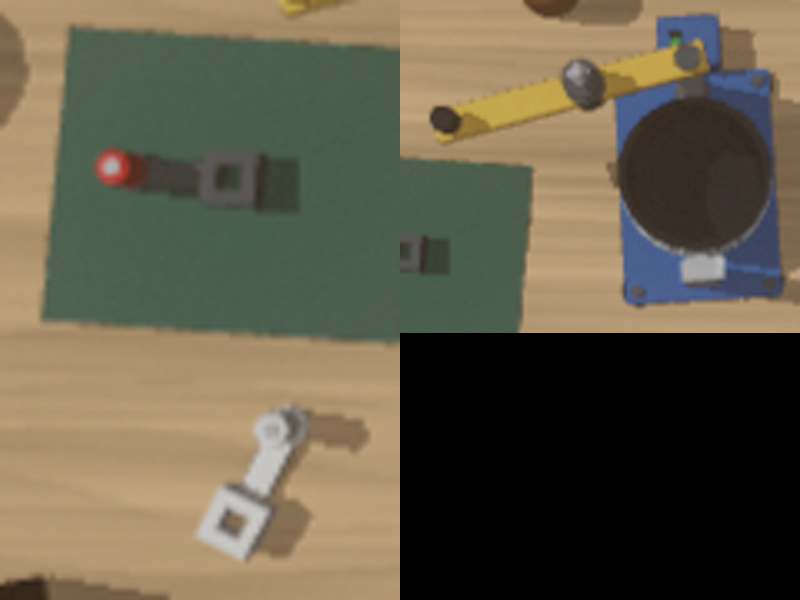

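The crop confirms it: the crank on the mat has a dark steel body and a red handle, while the decoy is all white. All the measured heights and sizes agree with the given ones. Next I load the stones.

```bash
cat >> h.py <<'E'
def yawq(yaw,pos):
    j=np.array(get_obs()['joints']); best=None
    for k in(-1,0,1):
        q=down(yaw+k*np.pi); s=inverse_kinematics(list(pos),q.tolist())
        if s is not None:
            c=np.abs(np.array(s)-j).max()
            if best is None or c<best[0]-.01: best=(c,q)
    return best[1].tolist()
def F(): return np.array(get_obs()['contact_force'])
def st(msg=''):
    o=get_obs(); print(msg,'t%.1f'%o['time_s'],'p',np.round(o['ee_pos'],4),'gap %.4f'%o['finger_gap'],'F',np.round(o['contact_force'],1))
B=np.array([.5873,.0290])
E
python3 - <<'E'
from h import *
def find(h0,h1,n):
    f=snap('top'); P=cloud(f); hsv=cv2.cvtColor(f['color'],cv2.COLOR_RGB2HSV)
    H=hsv[...,0]; m=(H>=h0)&(H<=h1)&(hsv[...,1]>90)&(P[...,2]>.012)&(P[...,2]<.045)&(P[...,1]<-.12)&(P[...,1]>-.46)&(P[...,0]>.33)&(P[...,0]<.6)
    q=P[m]; c=(np.percentile(q,3,axis=0)+np.percentile(q,97,axis=0))/2; print(n,m.sum(),c.round(4)); return c
for n,h0,h1 in(('ame',122,150),('car',0,12)):
    c=find(h0,h1,n)
    p=[c[0],c[1],.25]; q=yawq(np.pi/2 if n=='ame' else 0,p); move_to(p,q)
    c=find(h0,h1,n) if n=='ame' else c
    servo_line([c[0],c[1],.026],vel=.2); close_gripper(40); st('grip')
    servo_line([c[0],c[1],.22],vel=.25); st('up')
    p=[*B,.22]; move_to(p,yawq(np.pi/2,p)); servo_line([*B,.122],vel=.2); open_jaws(); st('rel'); servo_line([*B,.23],vel=.25)
p=[.6535,-.2592,.25]; move_to(p,yawq(np.pi/2,p)); f=snap('top'); 
c=f['color'][90:290,180:430,::-1]; cv2.imwrite('pics/s1.png',cv2.resize(c,(750,600))); st()
P=cloud(f)
E
```

```text
ame 51 [ 0.4282 -0.1964  0.0237]Traceback (most recent call last):
  File "<stdin>", line 9, in <module>
  File "<stdin>", line 5, in find
    return _quantile_unchecked(
        a, q, axis, out, overwrite_input, method, keepdims, weights)
    return _ureduce(a,
                    func=_quantile_ureduce_func,
    ...<5 lines>...
                    overwrite_input=overwrite_input,
                    method=method)
    r = func(a, **kwargs)
    result = _quantile(arr,
                       quantiles=q,
    ...<2 lines>...
                       out=out,
                       weights=wgt)
    slices_having_nans = np.isnan(arr[-1, ...])
                                  ~~~^^^^^^^^^
IndexError: index -1 is out of bounds for axis 0 with size 0
```

```bash
cat > stones.py <<'E'
from h import *
def find(h0,h1,n):
    f=snap('top'); P=cloud(f); hsv=cv2.cvtColor(f['color'],cv2.COLOR_RGB2HSV)
    H=hsv[...,0]; m=(H>=h0)&(H<=h1)&(hsv[...,1]>70)&(P[...,2]>.012)&(P[...,2]<.045)&(P[...,1]<-.12)&(P[...,1]>-.46)&(P[...,0]>.33)&(P[...,0]<.6)
    q=P[m]; c=(q.min(0)+q.max(0))/2; print(n,m.sum(),c.round(4)); return c
for n,h0,h1 in(('ame',122,150),('car',0,12)):
    c=[.4282,-.1985] if n=='ame' else find(h0,h1,n)
    p=[c[0],c[1],.2]; q=yawq(np.pi/2 if n=='ame' else 0,p); move_to(p,q)
    servo_line([c[0],c[1],.026],vel=.2); close_gripper(40); st('grip')
    servo_line([c[0],c[1],.22],vel=.25); st('up')
    p=[*B,.22]; move_to(p,yawq(np.pi/2,p)); servo_line([*B,.122],vel=.2); st('in'); open_jaws(); servo_line([*B,.23],vel=.25)
p=[.6,-.2592,.3]; move_to([.35,-.25,.3],yawq(np.pi/2,[.35,-.25,.3])); f=snap('top'); 
c=f['color'][90:290,180:430,::-1]; cv2.imwrite('pics/s1.png',cv2.resize(c,(750,600))); st()
P=cloud(f); Z=P[...,2]
for n,lo,hi in(('flange',.013,.027),('boss',.037,.049)):
    q=P[(Z>lo)&(Z<hi)&(np.hypot(P[...,0]-.654,P[...,1]+.259)<.09)]; print(n,len(q),((q.min(0)+q.max(0))/2).round(4),np.ptp(q,axis=0).round(3))
E
python3 stones.py
```

```text
grip t4.6 p [ 0.4284 -0.1986  0.0267] gap 0.0337 F [-2.3  2.  13.7]
up t5.5 p [ 0.4278 -0.1982  0.2189] gap 0.0339 F [-0.2 -0.2 -0.3]
in t7.2 p [0.5876 0.0282 0.123 ] gap 0.0339 F [0.1 0.6 0.2]
car 82 [ 0.5184 -0.3689  0.0254]
grip t11.9 p [ 0.5186 -0.369   0.0268] gap 0.0323 F [-1.8  2.2  7.7]
up t12.8 p [ 0.518  -0.3685  0.2186] gap 0.0323 F [ 0.1 -0.3 -0.2]
in t15.0 p [0.5878 0.0285 0.1228] gap 0.0318 F [ 0.2  0.4 -0.5]
 t17.6 p [ 0.3506 -0.2496  0.2997] gap 0.0852 F [0.2 0.3 0.2]
flange 1364 [ 0.6544 -0.2593  0.0196] [0.136 0.139 0.012]
boss 101 [ 0.6547 -0.2597  0.0425] [0.035 0.035 0.011]
```

View pics/s1.png

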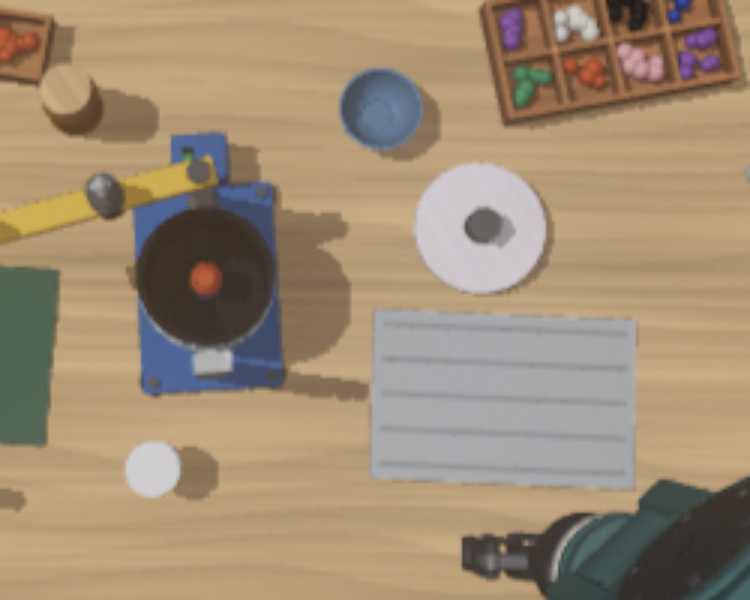

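Both stones are in the barrel (205,280), the carnelian resting on the amethyst. The stack tops out at about 80 mm, below the plug foot at 103 mm, and the board is empty. Lid next, then the bar.

Run:
```python
from h import *
L=np.array([.6544,-.2594])
p=[*L,.12]; move_to(p,yawq(np.pi/2,p)); servo_line([*L,.043],vel=.2); close_gripper(70); st('grip')
z0=get_obs()['ee_pos'][2]
servo_line([*L,.22],vel=.2); st('up')
p=[*B,.22]; q=yawq(np.pi/2,p); move_to([.58,-.12,.22],q); servo_line(p,ori=q,vel=.15); st('over')
servo_line([*B,z0+.120],vel=.12); st('mouth')
for z in np.arange(.116,.098,-.002):
    servo_line([*B,z0+z],vel=.05)
    if F()[2]>8: break
st('seated? lidz %.4f'%(get_obs()['ee_pos'][2]-z0))
open_jaws(); servo_line([*B,.25],vel=.2)
p=[.40,.12,.30]; move_to(p,yawq(np.pi/2,p))
f=snap('top','lid.png'); P=cloud(f); Z=P[...,2]; D=np.hypot(P[...,0]-B[0],P[...,1]-B[1])
for n,lo,hi in(('flange',.112,.132),('boss',.138,.155)):
    q=P[(Z>lo)&(Z<hi)&(D<.075)]; print(n,len(q),((q.min(0)+q.max(0))/2).round(4),np.ptp(q,axis=0).round(3),np.percentile(q[:,2],[5,50,95]).round(4))
q=P[(abs(Z-.122)<.01)&(D<.068)&(D>.02)]; A=np.c_[q[:,:2]-B,np.ones(len(q))]; print('plane',np.linalg.lstsq(A,q[:,2],rcond=None)[0])
hsv=cv2.cvtColor(f['color'],cv2.COLOR_RGB2HSV)
k=P[(Z>.2)&(Z<.216)&(hsv[...,2]<90)&(np.hypot(P[...,0]-.616,P[...,1]-.23)<.03)]; print('knob',len(k),((k.min(0)+k.max(0))/2).round(4)); st()
```

```text
grip t20.0 p [ 0.6548 -0.2597  0.0442] gap 0.0337 F [-1.7 -0.3  9. ]
up t21.0 p [ 0.654  -0.2592  0.2186] gap 0.0335 F [ 0.  -0.1 -5. ]
over t22.8 p [0.5874 0.0283 0.2199] gap 0.0334 F [ 1.  -0.2 -4. ]
mouth t23.4 p [0.5876 0.0287 0.1648] gap 0.0334 F [-0.3  0.5 -4.3]
seated? lidz 0.1030 t25.4 p [0.5875 0.029  0.1472] gap 0.0336 F [-3.7 -0.5  9.2]
flange 1662 [0.5877 0.0307 0.1225] [0.139 0.137 0.015] [0.1188 0.1223 0.1256]
boss 122 [0.5871 0.0301 0.1458] [0.032 0.032 0.015] [0.1423 0.1462 0.15  ]
plane [-0.00076825  0.00221481  0.12228811]
knob 46 [0.6171 0.2308 0.2065]
 t27.6 p [0.4011 0.1196 0.2993] gap 0.0854 F [-0.6 -0.2  0.2]
```

The lid is seated: its flange top reads 0.1223 m and level, against the expected 0.122. Now the bar.

```bash
cat > bar.py <<'E'
from h import *
PV=np.array([.6745,.0366]); K=np.array([.617,.2306]); R=.2035; z=.203
a0=np.arctan2(*(K-PV)[::-1]); a1=np.pi+.086
pt=lambda a,r=R:[PV[0]+r*np.cos(a),PV[1]+r*np.sin(a),z]
best=None
for k in(-1,0,1,-2):
    y=lambda a:a+np.pi/2+k*np.pi
    s=[inverse_kinematics(pt(a),down(y(a)).tolist()) for a in(a0,(a0+a1)/2,a1)]
    if None in [None if x is None else 1 for x in s]: continue
    j6=[x[5] for x in s]; print(k,np.round(j6,2))
    if abs(np.diff(j6)).max()<1.5 and (best is None or max(map(abs,j6))<best[0]): best=(max(map(abs,j6)),k)
k=best[1]; Q=lambda a:down(a+np.pi/2+k*np.pi).tolist()
move_to([K[0],K[1],.27],Q(a0)); servo_line([K[0],K[1],z],vel=.15); close_gripper(40); st('knob')
for a in np.linspace(a0,a1-.06,13)[1:]: servo_line(pt(a),ori=Q(a),vel=.12)
st('near')
a=a1-.06
while a<a1+.10:
    a+=.012; servo_line(pt(a),ori=Q(a),vel=.05); ft=F()@[-np.sin(a),np.cos(a),0]
    print('%.3f %.1f'%(a-a1,ft),end=' | ')
    if abs(ft)>22: break
st('end'); o=get_obs()['ee_pos']; print('angle',np.arctan2(o[1]-PV[1],o[0]-PV[0])-np.pi)
open_jaws(); o=get_obs()['ee_pos']; servo_line([o[0],o[1],.29],vel=.2)
p=[.42,.20,.32]; move_to(p,yawq(np.pi/2,p)); f=snap('top'); np.savez('t2.npz',**f)
g=snap('scene'); np.savez('s2.npz',**g)
u,v=map(int,proj(f,[*B,.2])); U,V=map(int,proj(g,[*B,.2]))
A=cv2.resize(f['color'][v-50:v+50,u-50:u+50,::-1],(400,400),interpolation=cv2.INTER_CUBIC); C=cv2.resize(g['color'][V-50:V+50,U-50:U+50,::-1],(400,400),interpolation=cv2.INTER_CUBIC)
cv2.imwrite('pics/bar.png',np.hstack([A,C])); print(u,v,U,V); st()
E
python3 bar.py
```

```text
-1 [ 1.52  0.73 -0.22]
0 [-1.62 -2.41  2.92]
1 [ 1.52  0.73 -0.22]
-2 [-1.62 -2.41  2.92]
knob t30.1 p [0.6172 0.2307 0.2034] gap 0.0209 F [-0.3 -0.3  5.5]
near t34.1 p [0.4712 0.0311 0.2033] gap 0.0205 F [-2.1 -4.5  8. ]
-0.048 1.6 | -0.036 0.1 | -0.024 0.5 | -0.012 1.1 | 0.000 -0.6 | 0.012 -18.7 | 0.024 -37.8 | end t35.8 p [0.4721 0.0192 0.2033] gap 0.0204 F [-0.4 38.  11.9]
angle -6.197347352606784
247 177 269 165
 t37.9 p [0.4204 0.1989 0.3194] gap 0.0856 F [ 0.7  0.2 -0.2]
```

View pics/bar.png

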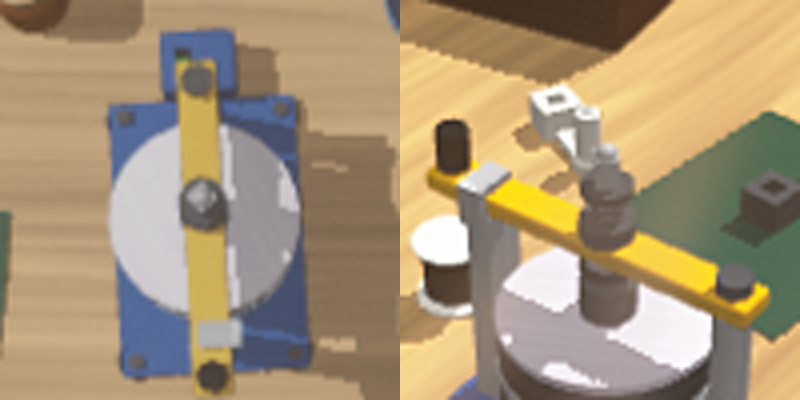

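The bar is against its stop in the catch, under the hook (220,332), and the force rose sharply at the stop. The screw's square end at (203,195) looks turned by about 45°. I'll measure its orientation and position, and the crank's current pose.

Run:
```python
from h import *
f=dict(np.load('t2.npz')); g=dict(np.load('s2.npz')); P=cloud(f); Z=P[...,2]
D=np.hypot(P[...,0]-B[0],P[...,1]-B[1])
for n,lo,hi in(('shoulder',.205,.222),('sq',.226,.25)):
    q=P[(Z>lo)&(Z<hi)&(D<.04)]; print(n,len(q),((q.min(0)+q.max(0))/2).round(4),np.ptp(q,axis=0).round(4),np.percentile(q[:,2],[5,50,95]).round(4))
def crop(f,z,n,m):
    u,v=proj(f,[*B,z]); u,v=int(round(u)),int(round(v)); print(n,u,v)
    return cv2.resize(f['color'][v-m:v+m,u-m:u+m,::-1],(400,400),interpolation=cv2.INTER_NEAREST)
cv2.imwrite('pics/sq.png',np.hstack([crop(f,.236,'top',10),crop(g,.23,'scene',14)]))
hs=cv2.cvtColor(f['color'],cv2.COLOR_RGB2HSV)
h=(abs(Z-.0315)<.006)&(np.hypot(P[...,0]-.518,P[...,1]-.303)<.05); q=P[h]; print('hub',len(q),((q.min(0)+q.max(0))/2).round(4),np.ptp(q,axis=0).round(4))
r=((hs[...,0]<8)|(hs[...,0]>172))&(hs[...,1]>100)&(Z>.045)&(Z<.07)&(np.hypot(P[...,0]-.518,P[...,1]-.33)<.12); q=P[r]; print('handle',len(q),((q.min(0)+q.max(0))/2).round(4),np.ptp(q,axis=0).round(4))
```

```text
shoulder 80 [0.5867 0.0285 0.2149] [0.0299 0.0297 0.0119] [0.2119 0.2152 0.2203]
sq 29 [0.5865 0.0291 0.2374] [0.0182 0.0156 0.013 ] [0.232  0.2387 0.2421]
top 247 176
scene 270 155
hub 100 [0.5187 0.3037 0.0317] [0.0347 0.0353 0.0108]Traceback (most recent call last):
  File "<stdin>", line 12, in <module>
    return umr_minimum(a, axis, None, out, keepdims, initial, where)
ValueError: zero-size array to reduction operation minimum which has no identity
```

View pics/sq.png

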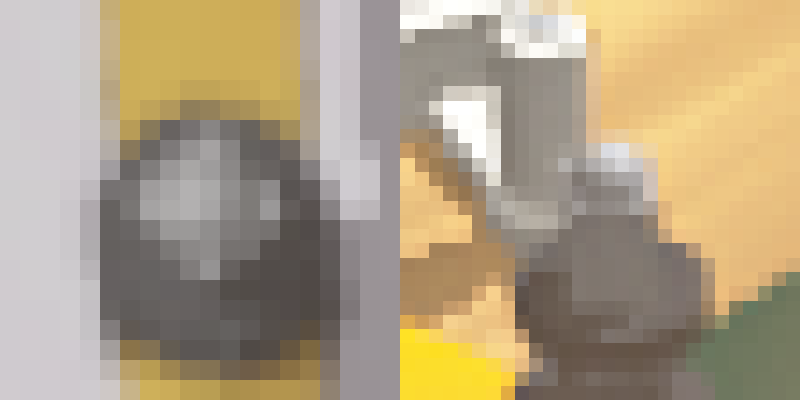

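The square end's corners point up, down, left and right in the top crop: (210,120), (210,280), (130,200), (290,200). So its faces lie at about 45° in the world frame, and the axis is at (0.5866, 0.0288). The white lookalike is only behind it in the scene view. I'll pick up the crank and fit it.

```bash
cat > fit.py <<'E'
from h import *
import json
p=[.36,.0,.3]; move_to(p,yawq(0,p))
f=snap('top'); P=cloud(f); Z=P[...,2]; hs=cv2.cvtColor(f['color'],cv2.COLOR_RGB2HSV)
mid=lambda q:(q.min(0)+q.max(0))/2
r=((hs[...,0]<8)|(hs[...,0]>172))&(hs[...,1]>100)&(Z>.04)&(Z<.07)&(np.hypot(P[...,0]-.52,P[...,1]-.34)<.12); H=mid(P[r])
h=(abs(Z-.0315)<.006)&(np.hypot(P[...,0]-H[0],P[...,1]-H[1])<.1)&(np.hypot(P[...,0]-H[0],P[...,1]-H[1])>.035); C=mid(P[h])
d=(H-C)[:2]; yaw=np.arctan2(d[1],d[0]); print('handle',r.sum(),H.round(4),'hub',h.sum(),C.round(4),'dist',np.hypot(*d),'yaw',yaw)
assert abs(np.hypot(*d)-.065)<.006
# choose tool yaw branch & target
S=np.array([.5867,.0288]); best=None
for tgt in(np.pi/4,3*np.pi/4):
    for k in(-1,1):
        a=inverse_kinematics([C[0],C[1],.1],down(yaw+k*np.pi/2).tolist()); b=inverse_kinematics([*S,.29],down(tgt+k*np.pi/2).tolist())
        if a is None or b is None: continue
        c=max(abs(a[5]),abs(b[5]))+abs(a[5]-b[5]); print(tgt,k,a[5],b[5])
        if best is None or c<best[0]: best=(c,tgt,k)
_,tgt,k=best; Q=lambda y:down(y+k*np.pi/2).tolist()
move_to([C[0],C[1],.12],Q(yaw)); servo_line([C[0],C[1],.028],vel=.15); close_gripper(80); st('grip')
z0=get_obs()['ee_pos'][2]-.003
servo_line([C[0],C[1],.15],vel=.2); servo_line([C[0],C[1],.31],vel=.25); st('up')
move_to([*S,.31],Q(tgt)); st('over')
json.dump(dict(z0=z0,tgt=tgt,k=k),open('fit.json','w'))
servo_line([*S,.248+z0],vel=.15); st('above nose')
for z in np.arange(.244,.210,-.002):
    servo_line([*S,z+z0],vel=.04); fz=F()[2]; print('%.3f %.1f'%(get_obs()['ee_pos'][2]-z0,fz),end=' | ')
    if fz>12: break
st('\nlowered')
E
python3 fit.py
```

```text
handle 35 [0.5234 0.3688 0.0517] hub 101 [0.5186 0.3037 0.0315] dist 0.06520460238502396 yaw 1.4968793715549689
0.7853981633974483 -1 2.038995748747139 2.26656437894464
0.7853981633974483 1 -1.1025969048426538 -0.8750282746451536
2.356194490192345 -1 2.038995748747139 0.6957680521497429
2.356194490192345 1 -1.1025969048426538 -2.44582460144005
grip t42.4 p [0.5189 0.3039 0.0288] gap 0.0323 F [-1.6 -0.4  8.1]
up t43.9 p [0.5183 0.3036 0.3081] gap 0.0325 F [ 0.8  0.6 -4. ]
over t45.0 p [0.5865 0.0298 0.3098] gap 0.0322 F [-0.1 -0.  -2.9]
above nose t45.4 p [0.5864 0.0298 0.274 ] gap 0.0327 F [ 1.4  0.9 -3.3]
0.244 -3.0 | 0.242 -3.3 | 0.240 -3.2 | 0.238 -2.4 | 0.236 -3.9 | 0.234 -2.9 | 0.232 -5.1 | 0.230 -4.6 | 0.228 -4.1 | 0.226 -4.2 | 0.224 -3.7 | 0.222 -4.0 | 0.220 -3.1 | 0.218 -2.8 | 0.216 -2.7 | 0.215 10.4 | 0.215 29.2 | 
lowered t49.7 p [0.5872 0.0287 0.2406] gap 0.0327 F [-4.4 -2.8 29.2]
```

```bash
cat > wind.py <<'E'
from h import *
import json
d=json.load(open('fit.json')); S=np.array([.5870,.0288]); seat=.2148; a0=d['tgt']
open_jaws(); servo_line([*S,.30],vel=.2)
pt=lambda th,dz=.044:[S[0]+.065*np.cos(a0-th),S[1]+.065*np.sin(a0-th),seat+dz-.004*th/(2*np.pi)]
best=None
for k in(-1,1):
    q=down(a0+k*np.pi/2).tolist(); js=[inverse_kinematics(pt(t),q) for t in np.linspace(0,6.28,9)]
    if any(j is None for j in js): print(k,'unreach'); continue
    m=max(abs(j[5]) for j in js); print(k,m)
    if best is None or m<best[0]: best=(m,q)
q=best[1]
move_to(pt(0,.10),q); servo_line(pt(0),vel=.15); close_gripper(40); st('handle'); base=F()
th=0; log=[]
while th<20.5:
    th+=np.radians(18 if th<15.0 else 4); servo_line(pt(th),vel=.16 if th<15.0 else .06)
    fv=F(); a=a0-th; ft=-(fv@[np.sin(a),-np.cos(a),0]); fr=fv@[np.cos(a),np.sin(a),0]; log.append((round(th,2),round(ft,1),round(fr,1),round(fv[2],1)))
    if abs(ft)>18: break
print(log[::6]); print(log[-8:]); st('stopped')
o=get_obs()['ee_pos']; print('handle angle',np.arctan2(o[1]-S[1],o[0]-S[0]),'th',th)
json.dump(dict(d,th=th),open('fit.json','w'))
E
python3 wind.py
```

```text
-1 2.377630681346046
1 0.985473764441362
handle t52.2 p [0.6331 0.0748 0.259 ] gap 0.0208 F [0.7 1.  1.8]
[(np.float64(0.31), np.float64(0.6), np.float64(3.0), np.float64(3.6)), (np.float64(2.2), np.float64(0.2), np.float64(6.6), np.float64(11.5)), (np.float64(4.08), np.float64(-1.1), np.float64(13.9), np.float64(15.1)), (np.float64(5.97), np.float64(-0.9), np.float64(4.9), np.float64(10.1)), (np.float64(7.85), np.float64(0.1), np.float64(-3.5), np.float64(12.0)), (np.float64(9.74), np.float64(-0.8), np.float64(4.7), np.float64(8.5)), (np.float64(11.62), np.float64(-0.2), np.float64(7.4), np.float64(12.4)), (np.float64(13.51), np.float64(-0.4), np.float64(-3.7), np.float64(9.3)), (np.float64(15.15), np.float64(-0.3), np.float64(1.5), np.float64(9.7)), (np.float64(15.57), np.float64(0.4), np.float64(6.7), np.float64(12.2)), (np.float64(15.99), np.float64(0.4), np.float64(10.7), np.float64(14.1)), (np.float64(16.41), np.float64(-0.7), np.float64(12.7), np.float64(16.9)), (np.float64(16.82), np.float64(-0.1), np.float64(13.9), np.float64(19.8)), (np.float64(17.24), np.float64(-0.5), np.
[... 196 characters left out ...]
7.94), np.float64(-0.2), np.float64(9.3), np.float64(13.2)), (np.float64(18.01), np.float64(0.1), np.float64(8.5), np.float64(12.3)), (np.float64(18.08), np.float64(-0.4), np.float64(8.4), np.float64(12.7)), (np.float64(18.15), np.float64(1.6), np.float64(8.0), np.float64(11.7)), (np.float64(18.22), np.float64(6.8), np.float64(8.4), np.float64(14.8)), (np.float64(18.29), np.float64(12.6), np.float64(8.1), np.float64(14.7)), (np.float64(18.36), np.float64(17.4), np.float64(8.2), np.float64(15.6)), (np.float64(18.43), np.float64(24.6), np.float64(8.3), np.float64(16.0))]
stopped t77.6 p [0.6077 0.092  0.2472] gap 0.0200 F [-19.9  16.6  16. ]
handle angle 1.2536356167479261 th 18.43067690106008
```

The tangential force rose only at the stop, after 18.15 rad. That is consistent with a start of about 0.7 rad in. Next: lift the crank off and lay it on the mat.

```bash
cat > off.py <<'E'
from h import *
import json
d=json.load(open('fit.json')); S=np.array([.5870,.0288]); z0=d['z0']
o=get_obs()['ee_pos']; yaw=np.arctan2(o[1]-S[1],o[0]-S[0])+.03
open_jaws(); st('open'); servo_line([o[0],o[1],.30],vel=.2)
C=[.5187,.3037]; best=None; py=1.497
for k in(-1,1):
    a=inverse_kinematics([*S,.24],down(yaw+k*np.pi/2).tolist()); b=inverse_kinematics([*C,.1],down(py+k*np.pi/2).tolist())
    if a is None or b is None: continue
    c=max(abs(a[5]),abs(b[5]))
    if best is None or c<best[0]: best=(c,k)
k=best[1]; Q=lambda y:down(y+k*np.pi/2).tolist()
move_to([*S,.30],Q(yaw)); servo_line([*S,.2045+z0],vel=.12); st('at hub'); close_gripper(80); st('hub')
z1=get_obs()['ee_pos'][2]
for z in(.004,.010,.020,.035,.06): servo_line([*S,z1+z],vel=.06); print(F().round(1),end=' ')
st('lifted'); 
servo_line([*S,.31],vel=.2); move_to([*C,.31],Q(py)); servo_line([*C,.06],vel=.2)
servo_line([*C,z0+.008],vel=.1)
for z in np.arange(.006,-.004,-.001):
    servo_line([*C,z0+z],vel=.04)
    if F()[2]>4: break
st('down u=%.4f'%z); open_jaws(); servo_line([*C,.2],vel=.2)
p=[.33,-.1,.3]; move_to(p,yawq(0,p)); st()
f=snap('top'); g=snap('scene'); np.savez('t3.npz',**f)
cv2.imwrite('pics/end.png',np.hstack([cv2.resize(f['color'][110:260,110:310,::-1],(400,300),interpolation=cv2.INTER_CUBIC),cv2.resize(g['color'][110:290,200:400,::-1],(400,300),interpolation=cv2.INTER_CUBIC)]))
P=cloud(f);Z=P[...,2];hs=cv2.cvtColor(f['color'],cv2.COLOR_RGB2HSV)
r=((hs[...,0]<8)|(hs[...,0]>172))&(hs[...,1]>100)&(Z>.04)&(Z<.07)&(np.hypot(P[...,0]-.52,P[...,1]-.34)<.12); q=P[r]; print('handle',len(q),((q.min(0)+q.max(0))/2).round(4),q[:,2].max())
h=(np.hypot(P[...,0]-.5187,P[...,1]-.3037)<.026)&(Z>.02); q=P[h]; print('hub',len(q),((q.min(0)+q.max(0))/2).round(4),np.median(q[:,2]))
D=np.hypot(P[...,0]-B[0],P[...,1]-B[1])
for n,lo,hi in(('shoulder',.192,.215),('sq',.218,.25)):
    q=P[(Z>lo)&(Z<hi)&(D<.02)]; print(n,len(q),np.percentile(q[:,2],[5,50,95]).round(4))
E
python3 off.py
```

```text
open t78.3 p [0.6103 0.0894 0.247 ] gap 0.0856 F [ 0.1 -0.6 -0.8]
at hub t80.0 p [0.5873 0.029  0.2309] gap 0.0851 F [-0.6  0.5  0.5]
hub t80.6 p [0.5871 0.0288 0.2309] gap 0.0328 F [-2.6 -1.   6.6]
[  3.6   0.6 -13.1] [  5.9   0.2 -24.2] [-0.5  0.5 -2.8] [-0.4 -0.8 -3.6] [-0.7 -0.  -3.5] lifted t82.4 p [0.5871 0.0288 0.291 ] gap 0.0320 F [-0.7 -0.  -3.5]
down u=0.0030 t86.5 p [0.5189 0.3036 0.0297] gap 0.0324 F [-2.9 -6.2 16.9]
 t89.8 p [ 0.3304 -0.0998  0.2998] gap 0.0857 F [ 0.1  0.4 -0. ]
handle 33 [0.5209 0.3722 0.0516] 0.06195038509720999
hub 111 [0.5185 0.3077 0.0284] 0.031065015483291804
shoulder 81 [0.1943 0.2044 0.2089]
sq 33 [0.2225 0.2266 0.2301]
```

View pics/end.png

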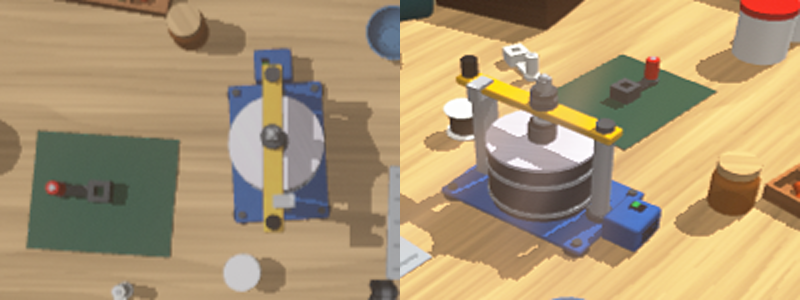

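```bash
python3 -c "
from h import *
hand_in(); st()"
```

```text
the job is handed in; nothing more can be done
the job is handed in; nothing more can be done
```

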